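# Dial the fifth source on the video switcher and take it

## Robot

A 6-joint arm with a two-finger parallel gripper is mounted at the origin on the work surface. World frame = base frame: x ahead of the robot, y to its left, z up, the work surface at z = 0. Lengths are in mm, angles in rad, forces in N, time in s.
With the tool pointing down it reaches from about 350 to 850 mm from the base axis. Payload 8.1 kg.
Tool frame: the origin (TCP) lies at the very end of the fingers, on their centre line; the grasp point (between the pads) lies 19 mm behind it (manip.grip_depth is the distance from the TCP to the grasp point, in mm); z points along the fingers, y is the line along which they close (so a half turn about z gives the same grasp; the last joint's range is limited). The gripper opens to 85 mm and grips with 20 to 120 N. Pads are 22 mm wide; open, the fingers measure 114 mm over their backs; the gripper's body (76 mm by 85 mm) begins 54 mm behind the grasp point. The pads swing forward as they close: fully open they stand 13 mm farther back than shut.
Start: joints at [1.16, 0.13, 1.488, -0, 1.523, -0.085], TCP at [192.019, 568.449, 231.292] pointing down, gripper open.
Joint ranges: [-2.96, 2.96], [-0.89, 2.26], [0.02, 2.5], [-1.34, 4.48], [0, 2.73], [-2.66, 2.66]. Speed limits (rad/s): [2.39, 2.39, 2.79, 3.14, 3.14, 3.14].

## Interface

Orientations are given as [roll, pitch, yaw] about the fixed x, y, z axes, in that order (R = Rz(yaw) Ry(pitch) Rx(roll)).
In Python, from workcell import manip gives the robot as it stands.
- The arm moves only by the tool step_arm, never from a script. Its argument "commands" is a list of rows, each an object with "linear": the shift along the tool's x, y, z in cm, a list of three; "twist": the turn about the tool's z in rad. In form: [{"linear": [x, y, z], "twist": twist}, ...]. A call has 1 to 5 rows; each row is the pose to reach, as a shift and turn from the pose commanded when the call began, along the tool's axes at that moment; what a row does not reach only later rows make up. A row lasts 1/8 s, in which the tool goes at most 62.5 mm and 10.7 degrees, less where a joint would pass 70% of its speed; a pose out of reach is approached as far as the arm can. A call with a gripper value outside its range is refused whole. "grip" is the opening, from 0 (shut) to 1 (fully open), set as the call begins (left out, the last holds). The fingers move at their own pace and stop on an object; "force" is the grip in N (left out, the last holds). Time passes only in rows, so rows that repeat a pose let the fingers close. It gives the time, the measured TCP pose, the force, the opening and the grip force at its end, in the units of the state.
- manip.read_state(): the state, without advancing time (a new reading comes with each control period).
- manip.capture(name): name is "scene" or "side" or "wrist"; returns the picture (400x640x3 uint8, red, green, blue); there is no depth.
- manip.camera_params(name): a dict with "fx", "fy", "cx", "cy" (pixels), "dist" ([k1, k2, p1, p2, k3] as OpenCV has them; the pictures are not rectified), "eye" and "rotation" of the camera in the world; the wrist camera has in their place "hand_eye" (4x4, takes a point from camera to tool coordinates, whose origin is the TCP and whose axes are the flange's). Camera axes: x right, y down, z forward; pixel columns grow to the right and rows downward; lengths in mm; the calibration is good to about 2 mm. A picture is of the moment at which its call begins: read the wrist's pose just before it. camera_params takes no time and is no camera call.
- manip.sign_off(): hands the job in; it is judged then, once.
Trained networks look in the newest picture that a camera, given by its name, has taken for a name from the list of things; names that differ only in an ending like _2 or _b are one class to them, and where a whole thing is asked for, a point or a joint stands for the part that bears it (a point fixed in the world has none). Each returns a list of dicts, best first, with "score" (0 to 1); they miss things now and then, are a little off and sometimes report something else, mostly with a low value. They report only what shows in the picture. A call takes as long as a camera call. They do not tell look-alikes from the thing itself.
- manip.boxes_of(camera, target): "centre" ([x, y, z] in mm, in the coordinates of the camera as it stood for that picture, good to about 4 mm: the middle of the surface that is visible of it).
- manip.place_of(camera, target): "centre" ([x, y, z] in mm, in the coordinates of the camera as it stood for that picture, good to about 4 mm: a listed point, or the origin of a listed thing).
The state is a dict: "time_s": time; "joint_pos": joint angles; "joint_velocities": joint speeds; "joint_efforts": joint torques, N m; "tcp_pos": TCP position; "tool_rot": TCP orientation; "force": force on the tool from outside, world axes, zero at the start; "moment": the same for the moment, N m; "grip_width": finger opening in mm; "finger_force": force on a finger pad.
Only numpy, scipy, OpenCV 4.12 (cv2) and the standard library are available. Lean on these libraries where they do the work, as an engineer would, in place of code of your own. Each camera call takes 0.05 s, during which the arm holds its last target. There are 200 camera calls.

## Task

On the live-visuals desk, push the switcher's lever round clockwise with a fingertip, click by click, until it rests in the fifth of its six click positions (counted clockwise, the first being its anticlockwise end), without ever going on to the sixth. Then press the square take key on the other box fully down and let it come back up. Do not pinch the lever between the fingers, do not press the key before the lever is set, and leave the phone, tub, loupe and remote where they lie.

Things in the scene. Friction and masses are not known exactly. Their poses are not given: they have to be found in the camera images.
- switcher: Source switcher: flat aluminium box 150 x 150 mm, 50 mm high, fixed to the desk, a black lever selector on top, six sockets on its far side. Origin: centre of its underside; z up, x towards the sockets. The lever's upright shaft stands at the centre of the top. Six dark ticks, 61 to 71 mm from the shaft, mark the click positions. At the start the lever is in the first, second or third.
- selector (a joint): Lever turn, rad, growing clockwise from above. Six clicks 40 deg apart: 0 (anticlockwise end), 0.698, 1.396, 2.094, 2.793 (fifth), 3.491; stops 0.09 beyond the ends. At 0 the lever points 100 deg anticlockwise of the box's x axis, in the fifth 60 deg clockwise of it. A click takes 2 to 4 N at 45 mm from the shaft; past halfway (20 deg) it jumps on to the next position and stays.
- selector_tip (a point): Outer end of the lever, 58 mm from the shaft, 65 mm above the desk; x points outward along the lever, y to its anticlockwise side, z up. The lever is a black bar 20 mm thick, 5 to 23 mm above the box top, with a 6 mm fin along its middle up to 30 mm; it runs from 14 mm behind the shaft to 58 mm before it, over a steel hub disc 36 mm across, 5 mm high.
- take_key_top (a point): Centre of the top face of the take key, a grey square key 42 x 42 mm, its top 54 mm above the desk when up and 14 mm above its grey box (90 x 90 mm, 40 mm high, fixed to the desk). z up.
- take_key (a joint): How far the take key is pressed in m: 0 up, 0.006 fully down. It springs back; it starts to move at 1.5 N and is fully down at 5 N.
- phone: Phone lying flat, 74 x 150 x 9 mm, loose. Origin: centre of its underside, y along its length. To be left alone.
- tub: Clear specimen tub with a white lid, 84 mm across, 65 mm high, loose. Origin: centre of its underside. To be left alone.
- loupe: Dark standing loupe, 52 mm across, 55 mm high, loose. Origin: centre of its underside. To be left alone.
- remote: White remote control lying flat, 42 x 130 x 18 mm, loose. Origin: centre of its underside, y along its length. To be left alone.
Not all that is in view belongs to the job. What is shaped like the part that bears take_key_top but green is not meant.

How it is judged:
By the outcome, as a careful person would: the job done as asked, in the order asked, and still so for the second after the job is handed in, with the robot touching nothing.
It also fails if it takes over 64 s, if anything falls off the work surface, if the arm or the gripper's body presses on something with over 40 N, if the wrist force passes 120 N, or if a joint passes its speed limit or range.

## Working session

There is one attempt and no reset: what is moved stays moved. The work goes in short steps, Python scripts to look and compute and a tool call to move; the robot and the scene stay as the last step left them, time stands still between calls to the robot, and variables do not carry over. Pictures are saved under pics/ and viewed, at most 10 in all, crops included, and the job is handed in when it is done.

Besides the shell and the picture viewer there is one more tool, called by a JSON object that holds its "api" and its "payload". step_arm: Moves the arm, as the interface text tells. Its arguments: {"type":"object","properties":{"commands":{"type":"array"},"grip":{"type":"number"},"force":{"type":"number"}},"required":["commands"]}

```bash
mkdir -p pics; cat > h.py <<'E'
import numpy as np, cv2
from workcell import manip
from scipy.spatial.transform import Rotation as Ro
def cam2w(name,p,st=None):
    c=manip.camera_params(name)
    if name=='wrist':
        T=np.array(c['hand_eye']); q=T[:3,:3]@p+T[:3,3]
        return Ro.from_euler('xyz',st['tool_rot']).as_matrix()@q+st['tcp_pos']
    return np.array(c['rotation'])@p+np.array(c['eye'])
def proj(name,w):
    c=manip.camera_params(name); R=np.array(c['rotation']); p=R.T@(np.array(w,float)-c['eye'])
    K=np.array([[c['fx'],0,c['cx']],[0,c['fy'],c['cy']],[0,0,1]])
    return cv2.projectPoints(p[None],np.zeros(3),np.zeros(3),K,np.array(c['dist'],float))[0].ravel()
def pix2w(name,uv,z):
    c=manip.camera_params(name); K=np.array([[c['fx'],0,c['cx']],[0,c['fy'],c['cy']],[0,0,1]])
    n=cv2.undistortPoints(np.array([[uv]],float),K,np.array(c['dist'],float)).ravel()
    d=np.array(c['rotation'])@np.array([n[0],n[1],1]); e=np.array(c['eye'])
    return e+d*(z-e[2])/d[2]
E
python3 - <<'E'
from h import *
np.set_printoptions(precision=1,suppress=True)
print(manip.read_state()['tool_rot'])
for n in ('scene','side'):
    im=manip.capture(n); cv2.imwrite(f'pics/{n}0.png',im[:,:,::-1]); print(n,manip.camera_params(n)['eye'])
    for t in ('switcher','selector_tip','take_key_top','phone','tub','loupe','remote'):
        for r in manip.place_of(n,t)[:3]:
            w=cam2w(n,np.array(r['centre'])); print(t,round(r['score'],2),w,proj(n,w))
E
```

```text
[-3.1 -0.   2.8]
scene [1188.4  589.1 1076.8]Traceback (most recent call last):
  File "<stdin>", line 8, in <module>
  File "h.py", line 13, in proj
    return cv2.projectPoints(p[None],np.zeros(3),np.zeros(3),K,np.array(c['dist'],float))[0].ravel()
           ~~~~~~~~~~~~~~~~~^^^^^^^^^^^^^^^^^^^^^^^^^^^^^^^^^^^^^^^^^^^^^^^^^^^^^^^^^^^^^
cv2.error: OpenCV(4.12.0) /io/opencv/modules/calib3d/src/calibration_base.cpp:1490: error: (-215:Assertion failed) npoints >= 0 && (depth == CV_32F || depth == CV_64F) in function 'projectPoints'
```

View pics/scene0.png

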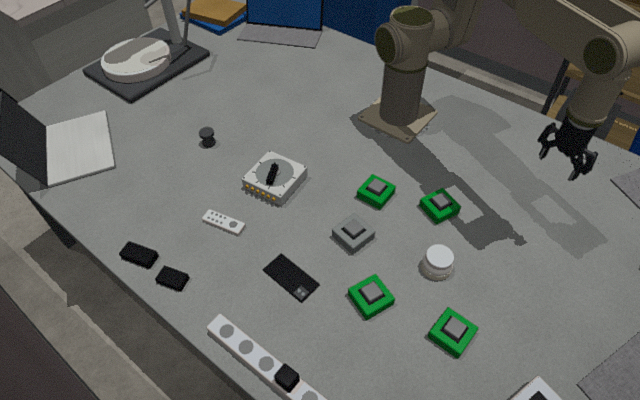

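The scene view shows the switcher at (274,177) with its black lever, the grey take box at (353,232), and four green look-alikes at (376,190), (440,205), (371,296) and (453,332). The phone is at (291,277), the tub at (438,262), the remote at (223,221) and the loupe at (207,136). I choose the grey box at (353,232).

```bash
sed -i 's/p\[None\]/np.ascontiguousarray(p).reshape(1,1,3)/' h.py
python3 - <<'E'
from h import *
np.set_printoptions(precision=1,suppress=True)
print(manip.read_state()['tool_rot'])
for n in ('scene','side'):
    im=manip.capture(n); cv2.imwrite(f'pics/{n}1.png',im[:,:,::-1]); print(n,manip.camera_params(n)['eye'])
    if n=='scene':
        cv2.imwrite('pics/crop1.png',cv2.resize(im[140:260,230:390,::-1],None,fx=5,fy=5,interpolation=cv2.INTER_CUBIC))
    for t in ('switcher','selector_tip','take_key_top','phone','tub','loupe','remote'):
        for r in manip.place_of(n,t)[:5]:
            w=cam2w(n,np.array(r['centre'])); print(t,round(r['score'],2),w,proj(n,w))
E
```

```text
[-3.1 -0.   2.8]
scene [1188.4  589.1 1076.8]Traceback (most recent call last):
  File "<stdin>", line 10, in <module>
  File "h.py", line 13, in proj
    return cv2.projectPoints(np.ascontiguousarray(p).reshape(1,1,3),np.zeros(3),np.zeros(3),K,np.array(c['dist'],float))[0].ravel()
                             ~~~~~~~~~~~~~~~~~~~~~~~~~~~~~~~^^^^^^^
ValueError: cannot reshape array of size 1 into shape (1,1,3)
```

View pics/crop1.png

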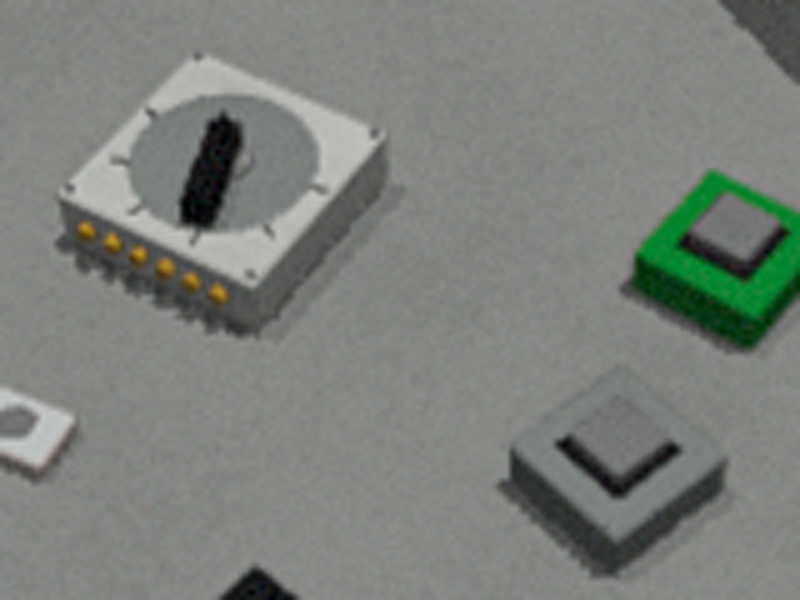

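The crop (5x, offset 230,140) shows ticks clockwise at crop (320,188), (268,230), (195,237), (135,210), (120,160) and (152,113). The sockets are at the lower left. The lever points at (195,237), the third tick, so it needs two clicks. The chosen box at crop (620,450) is grey, not green.

```bash

python3 - <<'E'
from h import *
np.set_printoptions(precision=3,suppress=True)
s=manip.read_state();print(s['tool_rot'],s['time_s']);c=manip.camera_params('scene');print(c)
n='scene'; im=manip.capture(n); print(manip.place_of(n,'switcher')[:1])
R=c['rotation']; 
n='side'; im=manip.capture(n); cv2.imwrite('pics/side1.png',im[:,:,::-1]); print(manip.camera_params(n))
E
```

```text
[-3.14  -0.     2.816] 0.2
{'fx': 452.323215054922, 'fy': 452.323215054922, 'cx': 322.27207319496756, 'cy': 200.26769693035624, 'dist': array([-0.068,  0.   ,  0.   ,  0.   ,  0.   ]), 'eye': array([1188.428,  589.125, 1076.807]), 'rotation': array([-2.448,  0.008,  2.234])}
[]
{'fx': 493.21843146907713, 'fy': 493.21843146907713, 'cx': 326.1052175586551, 'cy': 196.71665018379392, 'dist': array([-0.101,  0.   ,  0.   ,  0.   ,  0.   ]), 'eye': array([ 247.565, 1177.094, 1456.814]), 'rotation': array([-2.437,  0.013, -2.912])}
```

View pics/side1.png

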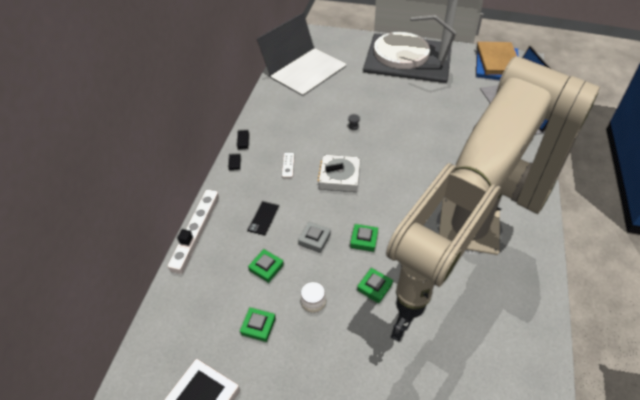

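The side view agrees: grey box at (315,236) and switcher at (340,172). The camera rotation is given as rpy, so I'll fix the helper and measure.

```bash
sed -i "s/np.array(c\['rotation'\])/Ro.from_euler('xyz',c['rotation']).as_matrix()/" h.py
python3 - <<'E'
from h import *
np.set_printoptions(precision=1,suppress=True)
for n in ('scene','side'):
    im=manip.capture(n); print(n)
    for t in ('switcher','selector_tip','take_key_top','phone','tub','loupe','remote'):
        for r in manip.place_of(n,t)[:5]:
            w=cam2w(n,np.array(r['centre'])); print(t,round(r['score'],2),w,proj(n,w))
o=np.array([230,140])
tk=[(320,188),(268,230),(195,237),(135,210),(120,160),(152,113)]
P=np.array([pix2w('scene',np.array(t)/5-.4+o,50)[:2] for t in tk])
A=np.c_[2*P,np.ones(6)]; s=np.linalg.lstsq(A,(P**2).sum(1),rcond=None)[0]; c=s[:2]
print('circle',c,np.sqrt(s[2]+c@c)); d=P-c; print(np.hypot(*d.T),np.degrees(np.arctan2(d[:,1],d[:,0])))
K=[(203,57),(376,133),(250,274),(70,188)]
print('corners',[pix2w('scene',np.array(t)/5-.4+o,50)[:2] for t in K])
K=[(622,392),(682,440),(622,485),(563,437)]
Q=np.array([pix2w('scene',np.array(t)/5-.4+o,54)[:2] for t in K]);print('key',Q,Q.mean(0))
print('grey from side',pix2w('side',(316,233),54))
T=np.array(manip.camera_params('wrist')['hand_eye']);print(T)
E
```

```text
scene
switcher 0.66 [ 524.3 -442.3   -1.2] [209.1 143.2]
switcher 0.57 [ 521.2 -136.7   -1.6] [274.7 182.3]
selector_tip 0.59 [ 570.9 -108.1   62.9] [269. 182.]
take_key_top 0.59 [544.1 187.1  52.9] [353.6 226.4]
take_key_top 0.59 [634.6 554.4  45.5] [455.1 326.3]
take_key_top 0.45 [371.  147.2  52.3] [376.  183.6]
take_key_top 0.45 [298.  330.7  47.9] [440.8 198.2]
phone 0.87 [756.4 124.6   1.5] [288.6 276.1]
phone 0.44 [ 735.9 -147.8   -4.7] [224.4 223.6]
loupe 0.63 [ 522.8 -442.    -1. ] [209.5 143. ]
remote 0.6 [ 734.4 -149.1   -3.3] [224.4 222.8]
side
switcher 0.69 [ 518.1 -136.    -1.1] [339.5 177.5]
selector_tip 0.46 [ 571.3 -107.5   66. ] [324.8 168.9]
take_key_top 0.7 [673.6 332.6  52.6] [265.7 258.9]
take_key_top 0.66 [294.4 329.6  47.8] [376.4 280.3]
take_key_top 0.52 [541.8 184.8  54.5] [314.  231.2]
take_key_top 0.51 [367.5 144.3  54.2] [364.7 230.9]
take_key_top 0.51 [633.5 554.6  47.4] [256.8 320.5]
phone 0.67 [754.5 126.4   2.5] [263.2 217.2]
tub 0.65 [488.6 422.1  -1.9] [312.7 300.6]
loupe 0.45 [ 521.7 -444.7   -2.8] [353.4 127.4]
remote 0.48 [ 736.4 -146.8   -0. ] [288. 167.]
circle [ 521.1 -132.3] 65.12890395002856
[65.3 65.3 64.3 65.8 65.2 64.8] [107.2  66.2  26.1 -14.  -53.5 -93.2]
corners [array([ 459.8, -205.6]), array([444.3, -72.4]), array([580.6, -57.9]), array([ 596.2, -193. ])]
key [[520.  171.2]
 [527.1 217.5]
 [572.7 208.7]
 [566.1 163.5]] [546.5 190.2]
grey from side [533.  190.5  54. ]
[[  -0.    -1.    -0.3   73.4]
 [   1.     0.    -0.    -0.1]
 [   0.    -0.3    1.  -141.5]
 [   0.     0.     0.     1. ]]
```

Two clicks are needed: the shaft is at about (521,-133.5), the lever at 26.5°, and the target is -53.5°. The take key is at about (543,187). I'll move in shut-fingered and high.

{"api": "step_arm", "payload": {"commands": [{"linear": [-3.6, -3.3, 0], "twist": 0}, {"linear": [-7.2, -6.6, 0], "twist": 0}, {"linear": [-10.8, -10, 0], "twist": 0}, {"linear": [-14.4, -13.3, 0], "twist": 0}, {"linear": [-17.8, -16.6, 0], "twist": 0}], "grip": 0}}

```text
time_s: 1.78
tcp_pos: [308.1, 352.8, 231.4]
tool_rot: [3.141, 0.0, 2.816]
force: [1.2, -0.6, 0.1]
grip_width: 0.2
finger_force: 0.0
```

{"api": "step_arm", "payload": {"commands": [{"linear": [-3.6, -3.3, 0], "twist": 0}, {"linear": [-7.2, -6.6, 0], "twist": 0}, {"linear": [-10.8, -10, 0], "twist": 0}, {"linear": [-14.4, -13.3, 0], "twist": 0}, {"linear": [-17.8, -16.6, 0], "twist": 0}]}}

```text
time_s: 2.4
tcp_pos: [423.7, 138.5, 231.6]
tool_rot: [3.141, 0.001, 2.816]
force: [1.0, 0.4, -0.3]
grip_width: 0.1
finger_force: 0.0
```

{"api": "step_arm", "payload": {"commands": [{"linear": [-3.6, -3.3, 0], "twist": 0}, {"linear": [-7.2, -6.6, 0], "twist": 0}, {"linear": [-10.8, -10, 0], "twist": 0}, {"linear": [-14.4, -13.3, 0], "twist": 0}, {"linear": [-17.8, -16.6, 0], "twist": 0}]}}

```text
time_s: 3.02
tcp_pos: [539.2, -75.9, 231.5]
tool_rot: [3.141, 0.001, 2.816]
force: [0.4, 1.4, -0.9]
grip_width: 0.4
finger_force: 0.0
```

{"api": "step_arm", "payload": {"commands": [{"linear": [0, 0, 0], "twist": 0.16}, {"linear": [0, 0, 0], "twist": 0.32}, {"linear": [0, 0, 0], "twist": 0.48}, {"linear": [0, 0, 0], "twist": 0.64}, {"linear": [0, 0, 0], "twist": 0.78}]}}

```text
time_s: 3.65
tcp_pos: [538.5, -74.3, 231.3]
tool_rot: [3.142, 0.0, 2.031]
force: [0.1, -0.2, -0.6]
grip_width: -0.0
finger_force: 0.0
```

{"api": "step_arm", "payload": {"commands": [{"linear": [0, 0, 0], "twist": 0}, {"linear": [0, 0, 0], "twist": 0}]}}

```text
time_s: 3.9
tcp_pos: [538.5, -74.3, 231.3]
tool_rot: [3.142, 0.0, 2.039]
force: [0.3, -0.1, -0.6]
grip_width: 0.1
finger_force: 0.0
```

```bash

python3 - <<'E'
from h import *
np.set_printoptions(precision=1,suppress=True)
st=manip.read_state(); im=manip.capture('wrist'); cv2.imwrite('pics/w1.png',im[:,:,::-1])
for t in ('switcher','selector_tip','take_key_top'):
    for r in manip.place_of('wrist',t)[:3]: print(t,round(r['score'],2),cam2w('wrist',np.array(r['centre']),st))
E
```

```text
switcher 0.93 [ 518.4 -134.3   -1.6]
switcher 0.71 [ 567.9 -107.8   61.9]
selector_tip 0.78 [ 569.5 -109.6   65.8]
```

View pics/w1.png

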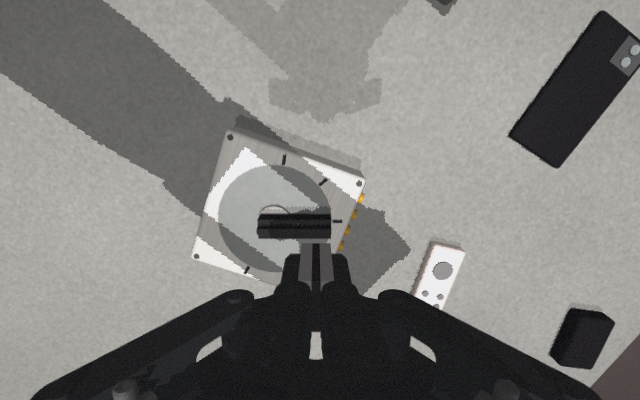

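The wrist view shows the lever level with the tool's y axis at (258–331, 222), pointing at the third tick (338,221). The fingers sit beside its anticlockwise side, so I'll descend.

{"api": "step_arm", "payload": {"commands": [{"linear": [0, 0, 4], "twist": 0}, {"linear": [0, 0, 8], "twist": 0}, {"linear": [0, 0, 12], "twist": 0}, {"linear": [0, 0, 15.5], "twist": 0}, {"linear": [0, 0, 17], "twist": 0}]}}

```text
time_s: 4.72
tcp_pos: [536.9, -73.9, 58.9]
tool_rot: [-3.139, -0.002, 2.036]
force: [-0.4, -0.4, 0.4]
grip_width: -0.3
finger_force: 0.0
```

{"api": "step_arm", "payload": {"commands": [{"linear": [-0.5, 0, 0], "twist": 0}, {"linear": [-1.0, 0, 0], "twist": 0}, {"linear": [-1.4, 0, 0], "twist": 0}, {"linear": [-1.8, 0, 0], "twist": 0}, {"linear": [-2.1, 0, 0], "twist": 0}]}}

```text
time_s: 5.35
tcp_pos: [548.4, -93.4, 61.8]
tool_rot: [3.141, 0.001, 2.036]
force: [-0.6, -1.6, 0.0]
grip_width: 0.2
finger_force: 0.0
```

{"api": "step_arm", "payload": {"commands": [{"linear": [-0.36, 0.16, 0], "twist": 0.08}, {"linear": [-0.73, 0.29, 0], "twist": 0.16}, {"linear": [-1.11, 0.4, 0], "twist": 0.24}, {"linear": [-1.3, 0.44, 0], "twist": 0.28}, {"linear": [-1.5, 0.47, 0], "twist": 0.32}]}}

```text
time_s: 5.98
tcp_pos: [559.2, -103.9, 61.4]
tool_rot: [3.141, -0.001, 1.715]
force: [0.6, 3.3, 0.1]
grip_width: 0.1
finger_force: 1.2
```

{"api": "step_arm", "payload": {"commands": [{"linear": [-0.18, 0.08, 0], "twist": 0.04}, {"linear": [-0.36, 0.16, 0], "twist": 0.08}, {"linear": [-0.54, 0.23, 0], "twist": 0.12}, {"linear": [-0.54, 0.23, 0], "twist": 0.12}]}}

```text
time_s: 6.48
tcp_pos: [562.0, -109.5, 61.4]
tool_rot: [3.141, 0.0, 1.596]
force: [-0.1, -1.3, -0.0]
grip_width: -0.2
finger_force: 0.0
```

```bash

python3 - <<'E'
from h import *
im=manip.capture('scene'); cv2.imwrite('pics/s2.png',cv2.resize(im[120:220,220:340,::-1],None,fx=5,fy=5,interpolation=cv2.INTER_CUBIC))
E
```

```text
(no output)
```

View pics/s2.png

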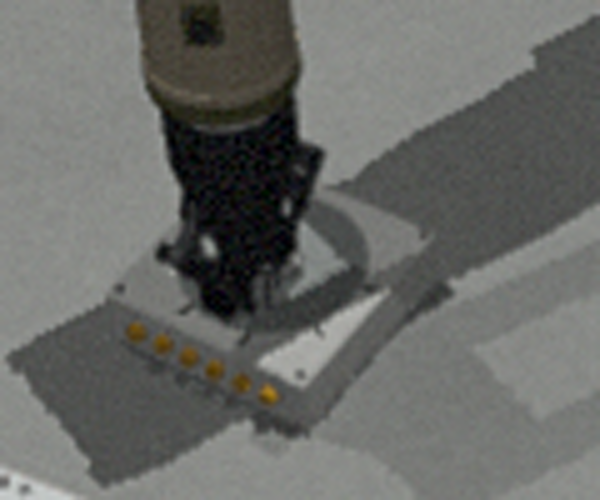

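The picture shows the fingers hiding the lever at crop (240,290). The 3.3 N peak followed by a drop to zero says the first click is done. Now I'll push on to the second.

{"api": "step_arm", "payload": {"commands": [{"linear": [-0.36, 0.16, 0], "twist": 0.08}, {"linear": [-0.73, 0.29, 0], "twist": 0.16}, {"linear": [-1.11, 0.4, 0], "twist": 0.24}, {"linear": [-1.3, 0.44, 0], "twist": 0.28}, {"linear": [-1.5, 0.47, 0], "twist": 0.32}]}}

```text
time_s: 7.15
tcp_pos: [566.9, -124.1, 61.2]
tool_rot: [-3.141, -0.0, 1.275]
force: [-0.2, 3.0, 0.9]
grip_width: -0.0
finger_force: 1.4
```

{"api": "step_arm", "payload": {"commands": [{"linear": [-0.18, 0.08, 0], "twist": 0.04}, {"linear": [-0.36, 0.16, 0], "twist": 0.08}, {"linear": [-0.54, 0.23, 0], "twist": 0.12}, {"linear": [-0.54, 0.23, 0], "twist": 0.12}]}}

```text
time_s: 7.65
tcp_pos: [567.7, -130.5, 61.3]
tool_rot: [3.141, 0.0, 1.155]
force: [1.2, 1.8, -0.1]
grip_width: 0.3
finger_force: 0.7
```

{"api": "step_arm", "payload": {"commands": [{"linear": [-0.18, 0.08, 0], "twist": 0.04}, {"linear": [-0.36, 0.16, 0], "twist": 0.08}, {"linear": [-0.54, 0.23, 0], "twist": 0.12}, {"linear": [-0.54, 0.23, 0], "twist": 0.12}]}}

```text
time_s: 8.15
tcp_pos: [567.2, -136.4, 61.2]
tool_rot: [-3.141, 0.001, 1.035]
force: [-0.3, -0.5, -0.1]
grip_width: 0.0
finger_force: 0.0
```

{"api": "step_arm", "payload": {"commands": [{"linear": [1, 0, 0], "twist": 0}, {"linear": [2.5, 0, 0], "twist": 0}, {"linear": [3, 0, -3], "twist": 0}, {"linear": [3, 0, -8], "twist": 0}, {"linear": [3, 0, -13], "twist": 0}]}}

```text
time_s: 8.78
tcp_pos: [582.9, -108.8, 192.3]
tool_rot: [-3.141, 0.0, 1.037]
force: [0.2, 0.1, 0.4]
grip_width: 0.1
finger_force: 0.0
```

```bash

python3 - <<'E'
from h import *
np.set_printoptions(precision=1,suppress=True)
st=manip.read_state(); im=manip.capture('wrist'); cv2.imwrite('pics/w2.png',im[:,:,::-1])
for t in ('switcher','selector_tip'):
    for r in manip.place_of('wrist',t)[:3]: print(t,round(r['score'],2),cam2w('wrist',np.array(r['centre']),st))
print(st['tcp_pos'],st['tool_rot'])
E
```

```text
switcher 0.55 [ 521.5 -135.    -2.3]
selector_tip 0.79 [ 568.7 -160.9   64.7]
[ 582.9 -108.8  192.3] [-3.1  0.   1. ]
```

View pics/w2.png

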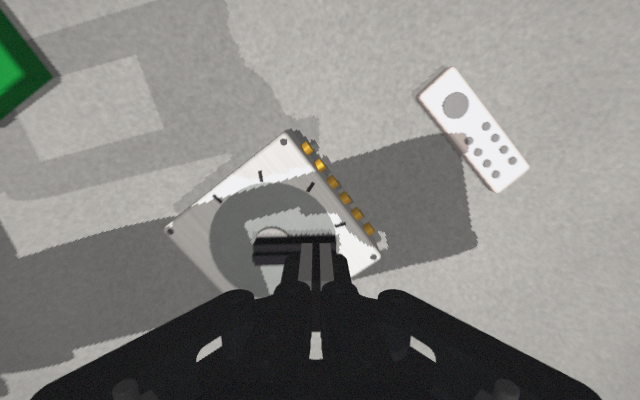

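The wrist view shows the lever at (253–336, 250), about 19° past the fourth tick (340,224). It's hanging right at the halfway balance and hasn't clicked, so I'll go back and push a bit further.

{"api": "step_arm", "payload": {"commands": [{"linear": [0, 0, 5], "twist": 0}, {"linear": [0, 0, 10], "twist": 0}, {"linear": [0, 0, 13], "twist": 0}, {"linear": [-1.5, 0, 13], "twist": 0}, {"linear": [-2.8, 0, 13], "twist": 0}]}}

```text
time_s: 9.55
tcp_pos: [568.5, -135.0, 62.0]
tool_rot: [3.141, 0.0, 1.036]
force: [-0.4, 0.3, 0.2]
grip_width: 0.1
finger_force: 0.0
```

{"api": "step_arm", "payload": {"commands": [{"linear": [-0.2, 0, 0], "twist": 0}, {"linear": [-0.38, 0.08, 0], "twist": 0.04}, {"linear": [-0.56, 0.16, 0], "twist": 0.08}, {"linear": [-0.74, 0.23, 0], "twist": 0.12}, {"linear": [-0.92, 0.29, 0], "twist": 0.16}]}}

```text
time_s: 10.18
tcp_pos: [566.3, -143.7, 61.3]
tool_rot: [-3.142, 0.0, 0.873]
force: [-0.6, 0.4, -0.2]
grip_width: -0.1
finger_force: 0.1
```

{"api": "step_arm", "payload": {"commands": [{"linear": [0, 0, 0], "twist": 0}, {"linear": [1, 0, 0], "twist": 0}, {"linear": [3, 0, 0], "twist": 0}, {"linear": [3, 0, -6], "twist": 0}, {"linear": [3, 0, -12], "twist": 0}]}}

```text
time_s: 10.8
tcp_pos: [585.6, -118.8, 181.6]
tool_rot: [-3.139, 0.001, 0.877]
force: [1.6, 0.1, 0.1]
grip_width: 0.2
finger_force: 0.0
```

```bash

python3 - <<'E'
from h import *
np.set_printoptions(precision=3,suppress=True)
st=manip.read_state(); im=manip.capture('wrist'); cv2.imwrite('pics/w3.png',im[:,:,::-1])
for t in ('switcher','selector_tip'):
    for r in manip.place_of('wrist',t)[:3]: print(t,round(r['score'],2),cam2w('wrist',np.array(r['centre']),st))
print(st['tcp_pos'],st['tool_rot'])
E
```

```text
switcher 0.79 [ 523.118 -134.85    -2.749]
selector_tip 0.69 [ 734.521 -149.328   -1.204]
[ 585.635 -118.8    181.616] [-3.139  0.001  0.877]
```

View pics/w3.png

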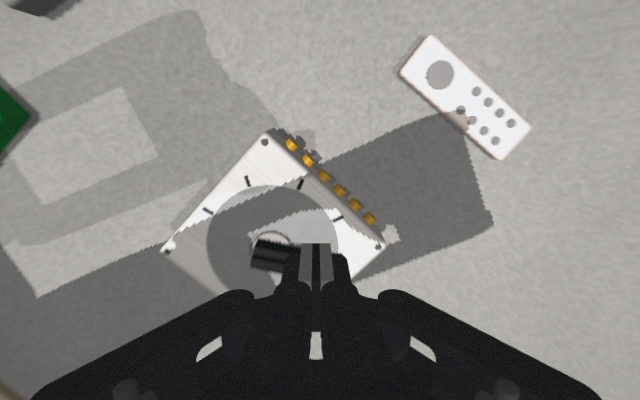

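The lever now slopes about 13° past the tool's y axis, at about -53°, which is the fifth click. I'll move over to the key, then verify from the fixed camera.

{"api": "step_arm", "payload": {"commands": [{"linear": [3.5, -3.8, 0], "twist": 0}, {"linear": [7, -7.6, 0], "twist": 0}, {"linear": [10.5, -11.4, 0], "twist": 0}, {"linear": [14, -15.2, 0], "twist": 0}, {"linear": [17.5, -19, 0], "twist": 0}]}}

```text
time_s: 11.58
tcp_pos: [550.8, 138.0, 179.9]
tool_rot: [-3.14, 0.001, 0.876]
force: [1.1, -0.7, 0.9]
grip_width: -0.1
finger_force: 0.0
```

{"api": "step_arm", "payload": {"commands": [{"linear": [2, -2.2, 0], "twist": 0}, {"linear": [3.35, -3.8, 0], "twist": 0}, {"linear": [3.35, -3.8, 0], "twist": 0}]}}

```text
time_s: 11.95
tcp_pos: [543.4, 187.0, 180.4]
tool_rot: [-3.141, 0.001, 0.878]
force: [0.5, -0.2, -0.8]
grip_width: -0.1
finger_force: 0.0
```

```bash

python3 - <<'E'
from h import *
np.set_printoptions(precision=3,suppress=True)
im=manip.capture('scene'); a=cv2.resize(im[140:260,230:390,::-1],None,fx=5,fy=5,interpolation=cv2.INTER_CUBIC)
cv2.imwrite('pics/s4.png',a)
for r in manip.place_of('scene','selector_tip')[:2]: print(cam2w('scene',np.array(r['centre'])),r['score'])
st=manip.read_state(); im=manip.capture('wrist')
for r in manip.place_of('wrist','take_key_top')[:3]: print(round(r['score'],2),cam2w('wrist',np.array(r['centre']),st))
print(st['tcp_pos'],st['tool_rot'],st['force'])
E
```

```text
[ 553.094 -179.69    64.194] 0.53
0.79 [297.431 328.741  49.986]
0.55 [542.071 188.984  46.977]
0.52 [365.649 147.889  49.09 ]
[543.956 185.196 180.772] [-3.142  0.001  0.876] [ 0.222 -0.379  0.56 ]
```

View pics/s4.png

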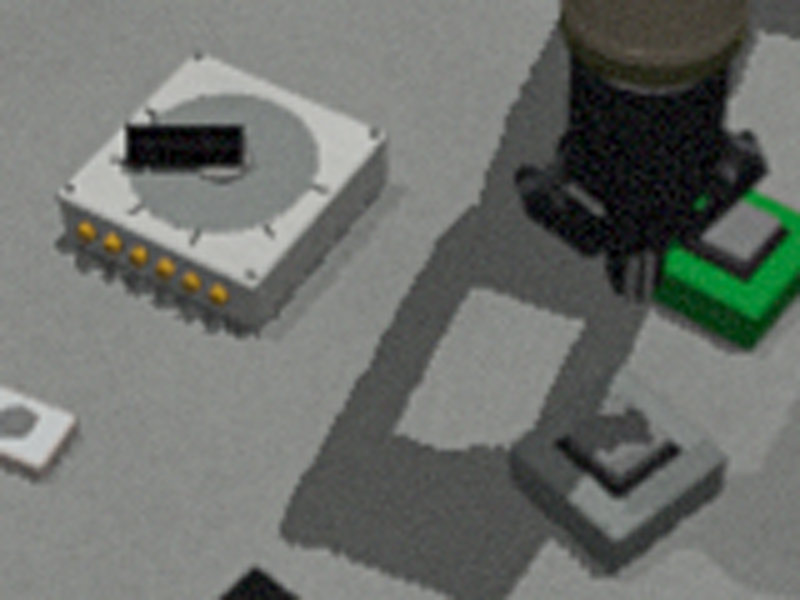

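The lever is at the fifth tick: its tip is at crop (128,145), tick five at (120,160), and the measured angle is -54°. Next, press the key.

{"api": "step_arm", "payload": {"commands": [{"linear": [0, 0, 4], "twist": 0}, {"linear": [0, 0, 8], "twist": 0}, {"linear": [0, 0, 10.5], "twist": 0}, {"linear": [0, 0, 11.5], "twist": 0}, {"linear": [0, 0, 11.5], "twist": 0}]}}

```text
time_s: 12.78
tcp_pos: [544.0, 184.9, 66.2]
tool_rot: [-3.141, 0.001, 0.875]
force: [0.3, 0.1, 1.2]
grip_width: -0.2
finger_force: 0.0
```

{"api": "step_arm", "payload": {"commands": [{"linear": [0, 0, 0.4], "twist": 0}, {"linear": [0, 0, 0.8], "twist": 0}, {"linear": [0, 0, 1.2], "twist": 0}, {"linear": [0, 0, 1.6], "twist": 0}, {"linear": [0, 0, 1.6], "twist": 0}]}}

```text
time_s: 13.4
tcp_pos: [544.3, 185.7, 50.5]
tool_rot: [3.141, -0.0, 0.876]
force: [-0.7, -0.8, 3.3]
grip_width: 0.1
finger_force: 1.7
```

{"api": "step_arm", "payload": {"commands": [{"linear": [0, 0, 0.1], "twist": 0}, {"linear": [0, 0, 0.2], "twist": 0}, {"linear": [0, 0, 0.3], "twist": 0}, {"linear": [0, 0, 0.3], "twist": 0}]}}

```text
time_s: 13.9
tcp_pos: [544.3, 185.7, 48.0]
tool_rot: [3.141, -0.0, 0.876]
force: [-2.6, 0.4, 9.4]
grip_width: 0.4
finger_force: 4.3
```

{"api": "step_arm", "payload": {"commands": [{"linear": [0, 0, 0.05], "twist": 0}, {"linear": [0, 0, 0.1], "twist": 0}, {"linear": [0, 0, 0.1], "twist": 0}]}}

```text
time_s: 14.28
tcp_pos: [544.4, 185.7, 47.9]
tool_rot: [3.141, -0.001, 0.876]
force: [-6.0, -1.6, 16.0]
grip_width: 0.1
finger_force: 8.0
```

{"api": "step_arm", "payload": {"commands": [{"linear": [0, 0, -0.6], "twist": 0}, {"linear": [0, 0, -2], "twist": 0}, {"linear": [0, 0, -6], "twist": 0}, {"linear": [0, 0, -11], "twist": 0}, {"linear": [0, 0, -11], "twist": 0}]}}

```text
time_s: 14.9
tcp_pos: [547.0, 186.3, 162.1]
tool_rot: [3.136, -0.007, 0.876]
force: [0.2, 0.0, -0.3]
grip_width: 0.5
finger_force: 0.0
```

```bash

python3 - <<'E'
from h import *
np.set_printoptions(precision=1,suppress=True)
for n in ('scene','side'):
    manip.capture(n)
    for t in ('selector_tip','phone','tub','loupe','remote'):
        for r in manip.place_of(n,t)[:1]: print(n,t,round(r['score'],2),cam2w(n,np.array(r['centre'])))
print(manip.read_state()['time_s'])
E
```

```text
scene selector_tip 0.77 [ 554.1 -176.5   63.8]
scene phone 0.58 [756.3 127.3   0.6]
scene tub 0.71 [486.9 428.6  -0.2]
scene loupe 0.49 [ 522.8 -441.7   -2.4]
scene remote 0.68 [ 734.9 -147.8   -2.6]
side selector_tip 0.59 [ 554.4 -181.5   68.4]
side phone 0.77 [750.7 130.9   0.6]
side tub 0.91 [489.9 424.7  -6.3]
side remote 0.72 [ 735.1 -150.     0. ]
15.5
```

The key bottomed out at 16 N (z 48) and was released. The lever is still at the fifth, and the loose things are where they were.

```bash
python3 -c "
from workcell import manip
print(manip.sign_off())"
```

```text
the job is handed in; nothing more can be done
None
```

The job is handed in at about 15.5 s: the lever was pushed from the third click to the fifth without reaching the sixth, the grey take key was then pressed fully down and released, and nothing else was moved.

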